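Push the slide tray plate out over the ledge's end

TASK

Using only the fingertips, push the thin slide plate back flush against the ledge's rear rail and along it towards the end where the shallow tray stands, until about a third of the plate's length sticks out past the end of the ledge, so that the next person can take it by its edge. Leave it there, flat on the ledge and flush with the rail. Never lift or tip the plate or let it fall, and leave the jar, slide box and beaker where they stand.

Things in the scene. Friction and masses are not known exactly. Their poses are not given: they have to be found in the camera images.
- ledge: white fixed bench ledge, 200 mm deep (own x) by 400 mm long (own y), flat top 60 mm above the table. Origin: under its centre, at table height; own x points away from the robot towards the rear rail, own y along the ledge. A steel rail 15 mm thick and 15 mm high stands on the top along the whole rear edge; its front face is at own x = +85 mm. The two ends, at own y = +200 and -200 mm, are open
- plate: loose flat dark metal slide plate, 160 mm long (own y) by 110 mm wide (own x) by 5 mm thick, about 0.2 kg, four glass slides let into its top. Lies askew on the ledge, its long side roughly along the ledge. Origin: centre of its underside (its centre of mass is there too, so it tips off if more than half of its length sticks out)
- tray: shallow white open tray, 200 x 120 mm, 20 mm high, fixed on the table right beside one end of the ledge; origin: under its centre, 272 mm from the ledge's centre along the ledge's y. The plate must stick out above it, but does not touch it
- rack: grey rack of capped tubes, 170 x 110 mm, 106 mm high, fixed on the table beside the other end of the ledge, 272 mm from the ledge's centre; origin: under its centre. Which end has the tray and which the rack changes
- jar: loose amber jar with a lid, 40 mm across, 60 mm high, on the table in front of the ledge (robot side); origin: centre of its foot. To be left alone
- slidebox: loose white slide box with a dark seam, 45 x 85 mm, 28 mm high, on the table in front of the ledge; origin: centre of its underside. To be left alone
- beaker: loose clear beaker, 56 mm across, 65 mm high, on the table in front of the ledge; origin: centre of its foot. To be left alone
Not all that is in view belongs to the job. What is meant by the plate is not brown, and is the larger of those in its own colour. There is more than one size of the tray; the one meant has the size given above.

How it is judged:
At the end, for the whole second after the job is handed in: 38 to 68 mm of the plate's 160 mm sticks out past the ledge's end on the tray's side; its centre is within 7 mm of where it lies when touching the rail, its long side within 4 degrees of the rail; it lies flat on the ledge's top (within 3 mm and 1.7 degrees) and at rest (((y of tray in the frame of ledge above 0 m and y of plate in the frame of ledge between 0.158 and 0.188 m) or (y of tray in the frame of ledge below 0 m and y of plate in the frame of ledge between -0.188 and -0.158 m)) and x of plate in the frame of ledge above 0.023 m and angle between the y axis of plate and the y axis of ledge, either way round below 0.07 rad and height (world z) of plate between 0.057 and 0.063 m and angle between plate's own z axis and vertical below 0.03 rad and linear speed of plate below 0.01 m/s).
It fails at once if the plate is lifted: its centre rises more than 15 mm above the ledge's top (height (world z) of plate above 0.075 m).
It fails at once if the plate falls off the ledge: its centre drops more than 10 mm below the ledge's top (height (world z) of plate below 0.05 m).
It fails at once if the plate is tipped by more than 14 degrees (angle between plate's own z axis and vertical above 0.25 rad).
It fails at once if the jar, slide box or beaker is moved more than 25 mm or knocked over (distance of any of jar, slidebox, beaker from where it was at the start of the episode above 0.025 m or angle between any of jar, slidebox, beaker's own z axis and vertical above 0.5 rad).
It also fails if it takes over 48 s, if anything falls off the work surface, if the arm or the gripper's body presses on something with over 40 N, if the wrist force passes 120 N, or if a joint passes its speed limit or range.

ROBOT

A 6-joint arm with a two-finger parallel gripper is mounted at the origin on the work surface. World frame = base frame: x ahead of the robot, y to its left, z up, the work surface at z = 0. Lengths are in m, angles in rad, forces in N, time in s.
With the tool pointing down it reaches from about 0.375 to 0.9 m from the base axis. Payload 3.1 kg.
Tool frame: the origin (TCP) lies at the centre of the arm's flange, where the gripper is bolted on; the fingertips stand 173 mm ahead of it and the grasp point (between the pads) lies 155 mm ahead of it (tip_extent is the distance from the TCP to the fingertips, in m); z points along the fingers, y is the direction in which the jaws open and shut (so a half turn about z gives the same grasp; the last joint's range is limited). The gripper opens to 85 mm and grips with 20 to 120 N. Pads are 22 mm wide; open, the fingers measure 114 mm over their backs; the gripper's body (76 mm by 85 mm) begins 54 mm behind the grasp point. The pads swing forward as they close: fully open they stand 13 mm farther back than shut.
Start: joints at [-1.522, 0.527, 1.433, -0, 1.181, -0.178], TCP at [0.141, -0.609, 0.405] pointing down, gripper open.
Joint ranges: [-3.08, 3.08], [-0.75, 2.2], [0.22, 2.44], [-1.43, 4.57], [0, 2.65], [-2.85, 2.85]. Speed limits (rad/s): [2.79, 2.79, 3.14, 3.14, 3.14, 3.14].

INTERFACE

Orientations are given as a unit quaternion [x, y, z, w].
In Python, from station import sense, snapshot, sign_off, tip_extent gives the robot as it stands. The module is installed in compiled form; this text tells all that it offers.
- The arm moves only by the tool servo_tool, never from a script. Its argument "rows" is a list of rows, each a list of 3 entries, a list of its own where there are three numbers: the shift along the tool's x, y, z in mm, then the turn about the tool's z in degrees, then the opening, from -1 (shut) to 1 (fully open), so that 0 is half open. A call has 1 to 8 rows; each row is the pose to reach, as a shift and turn from the pose measured when the call began, along the tool's axes at that moment; what a row does not reach only later rows make up. A row lasts 1/10 s, in which the tool goes at most 50 mm and 8.59 degrees, less where a joint would pass 70% of its speed; a pose out of reach is approached as far as the arm can. A call with a gripper value outside its range is refused whole. The fingers move at their own pace and stop on an object; "force" is the grip in N (left out, the last holds). Time passes only in rows, so rows that repeat a pose let the fingers close. It gives the time, the measured TCP pose, the force and the opening at its end, in the units of the state.
- sense(): the state, without advancing time (a new reading comes with each control period).
- snapshot(name): name is "scene" or "top" or "wrist"; returns a dict with "image" (420x560x3 uint8, blue, green, red), "z_map" (420x560 float32, m along the optical axis (not along the pixel's ray), 0 where there is no reading), "vertical_fov" (degrees; the focal length in pixels is half the picture's height over the tangent of half this angle, whatever the lens; pixels are square), "cx", "cy" (the principal point, pixels), "cam_to_world" (4x4, takes a point from camera to world coordinates). Camera axes: x right, y down, z forward; pixel columns grow to the right and rows downward; lengths in m; the calibration is good to about 2 mm. A picture is of the moment at which its call begins.
- sign_off(): hands the job in, once; it reports no verdict.
The state is a dict: "t": time; "q": joint angles; "qd": joint speeds; "tau": joint torques, N m; "tcp_pos": TCP position; "tool_rot": TCP orientation; "force": force on the tool from outside, world axes, zero at the start; "ft_torque": the same for the moment, N m; "finger_gap": opening from 0.0 (shut) to 1.0 (fully open).
Only numpy, scipy, OpenCV 4.12 (cv2) and the standard library are available. Lean on these libraries where they do the work, as an engineer would, in place of code of your own. Each camera call takes 0.05 s, during which the arm holds its last target. There are 200 camera calls.

## Working session

There is one attempt and no reset: what is moved stays moved. The work goes in short steps, Python scripts to look and compute and a tool call to move; the robot and the scene stay as the last step left them, time stands still between calls to the robot, and variables do not carry over. Pictures are saved under pics/ and viewed, about 8 in all and at most 12, crops included, and the job is handed in when it is done.

Besides the shell and the picture viewer there is one more tool, called after "Emit:" as a command line: name --argument value ..., lists and objects as JSON in quotes. servo_tool: Moves the arm, as the interface text tells. Its arguments: {"type":"object","properties":{"rows":{"type":"array"},"force":{"type":"number"}},"required":["rows"]}

```bash
mkdir -p pics; cat > h.py <<'E'
import numpy as np, cv2
from station import sense, snapshot, sign_off, tip_extent
def pts(s):
    z=s["z_map"]; h,w=z.shape; f=h/2/np.tan(np.radians(s["vertical_fov"])/2)
    u,v=np.meshgrid(np.arange(w),np.arange(h))
    P=np.stack([(u-s["cx"])/f*z,(v-s["cy"])/f*z,z],-1)
    T=np.array(s["cam_to_world"]); W=P@T[:3,:3].T+T[:3,3]; W[z==0]=np.nan
    return W
def ray(s,uv,zp):
    h=s["image"].shape[0]; f=h/2/np.tan(np.radians(s["vertical_fov"])/2)
    uv=np.atleast_2d(uv).astype(float); d=np.c_[(uv[:,0]-s["cx"])/f,(uv[:,1]-s["cy"])/f,np.ones(len(uv))]
    T=np.array(s["cam_to_world"]); d=d@T[:3,:3].T; o=T[:3,3]
    return o+d*((zp-o[2])/d[:,2])[:,None]
E
python3 - <<'E'
from h import *
print(sense()); 
for n in ["top","scene"]:
    s=snapshot(n); cv2.imwrite(f"pics/{n}1.png",s["image"]); np.save(f"pics/{n}1.npy",s,allow_pickle=True)
    print(n,s["vertical_fov"],s["cx"],s["cy"],np.round(s["cam_to_world"],3).tolist())
E
```

```text
{'t': 0.0, 'q': array([-1.52252986e+00,  5.28431292e-01,  1.43393968e+00,  3.44732800e-05,
        1.18141192e+00, -1.78499750e-01]), 'qd': array([ 1.82124439e-03, -3.03280923e-05,  2.78037379e-04, -7.94001174e-04,
        5.11984029e-04, -1.28557251e-03]), 'tau': array([ 1.03628890e-04, -4.42345154e+01, -1.78024077e+01, -2.26874954e-04,
        8.42226378e-03,  2.71257790e-07]), 'tcp_pos': array([ 0.14053223, -0.60862209,  0.40374276]), 'tool_rot': array([ 9.93579165e-01,  1.13133740e-01,  8.71652163e-05, -1.09175673e-03]), 'force': array([ 0.2227331 ,  0.46045601, -0.08999418]), 'ft_torque': array([ 0.00317453,  0.01739872, -0.0256628 ]), 'finger_gap': 0.9964453587165645}
top 53.255817420728874 280.10922024970114 217.13070684902078 [[0.006, -0.996, 0.089, 0.439], [-1.0, -0.007, -0.004, -0.04], [0.004, -0.089, -0.996, 1.046], [0.0, 0.0, 0.0, 1.0]]
scene 53.275082359570966 282.74973261180975 208.88600364615772 [[-0.792, 0.45, -0.413, 0.974], [0.611, 0.577, -0.542, 0.546], [-0.006, -0.682, -0.732, 0.892], [0.0, 0.0, 0.0, 1.0]]
```

View pics/top1.png

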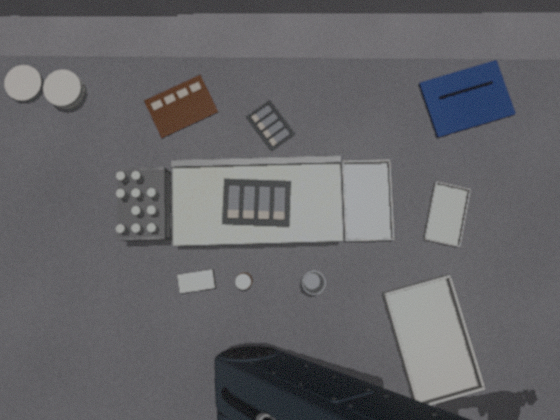

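View pics/scene1.png

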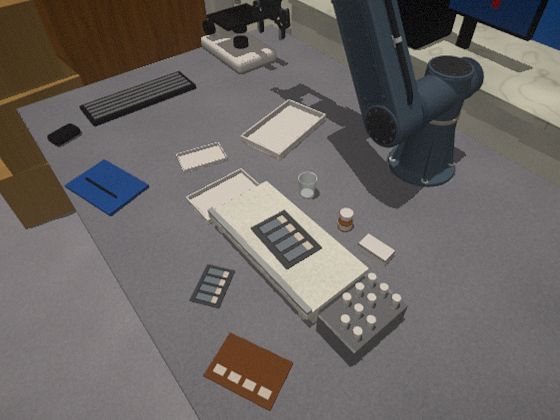

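Top view: there are three plate-like items. The dark one on the ledge is at (257,203), a small dark one at (270,125) and a brown one at (181,106). The one meant is at (257,203): not brown, and the larger of the two dark ones. There are three trays: beside the ledge at (367,201), a small one at (447,213) and a large one at (433,340). The one meant touches the ledge end, on the right (-y). The jar is at (243,282), the beaker at (313,283) and the slide box at (196,281).

```bash
cat >> h.py <<'E'
def rect(s,mask,zp):
    cs,_=cv2.findContours(mask.astype(np.uint8),cv2.RETR_EXTERNAL,cv2.CHAIN_APPROX_NONE)
    c=max(cs,key=cv2.contourArea)[:,0]
    w=ray(s,c,zp)[:,:2]
    (cx,cy),(a,b),th=cv2.minAreaRect((w*1000).astype(np.float32))
    if a<b: th+=90;a,b=b,a     # th: direction of long side
    return (round(cx,1),round(cy,1)),(round(a,1),round(b,1)),round((th+90)%180-90,2)
def plate(s,roi):
    g=cv2.cvtColor(s["image"],cv2.COLOR_BGR2GRAY); W=pts(s)
    m=np.zeros(g.shape,np.uint8); x0,y0,x1,y1=roi; m[y0:y1,x0:x1]=(g[y0:y1,x0:x1]<105)
    m=cv2.morphologyEx(m,cv2.MORPH_CLOSE,np.ones((9,9)))
    return m
E
python3 - <<'E'
from h import *
s=np.load("pics/top1.npy",allow_pickle=True).item()
W=pts(s); g=cv2.cvtColor(s["image"],cv2.COLOR_BGR2GRAY)
print("table z",np.nanmedian(W[300:330,150:200,2]),"ledge z",np.nanmedian(W[185:230,310:335,2]),"plate z",np.nanmedian(W[195:210,240:275,2]))
m=plate(s,(205,172,310,240)); print("plate",rect(s,m,.065), m.sum())
for nm,(lo,hi,zp) in dict(ledge=(.052,.072,.06),rail=(.07,.083,.075)).items():
    L=((W[...,2]>lo)&(W[...,2]<hi)).astype(np.uint8); L[:140]=0;L[260:]=0;L[:,:169]=0;L[:,350:]=0
    L=cv2.morphologyEx(L,cv2.MORPH_CLOSE,np.ones((5,5))); print(nm,rect(s,L,zp))
# objects in front
for nm,(x0,y0,x1,y1) in dict(box=(170,262,220,300),jar=(230,268,257,296),beaker=(295,265,332,300)).items():
    w=W[y0:y1,x0:x1].reshape(-1,3); k=w[:,2]>.015; print(nm,np.round(w[k].min(0),3),np.round(w[k].max(0),3))
w=W[160:245,110:168].reshape(-1,3);k=w[:,2]>.03;print("rack",w[k].min(0),w[k].max(0))
T=(g>120).astype(np.uint8);T[:150]=0;T[255:]=0;T[:,:345]=0;T[:,405:]=0
print("tray",rect(s,T,.02))
c=s["image"][140:300,160:410]; c=cv2.resize(c,None,fx=3,fy=3,interpolation=cv2.INTER_CUBIC)
cs,_=cv2.findContours(m,cv2.RETR_EXTERNAL,cv2.CHAIN_APPROX_NONE)
for k in cs: cv2.polylines(c,[((k-[160,140])*3).astype(np.int32)],True,(0,0,255),1)
cv2.imwrite("pics/crop1.png",c)
E
```

```text
table z -0.0004101510033205358 ledge z 0.06005325030040415 plate z 0.06535329466487705
plate ((561.7, 12.8), (157.0, 107.9), 87.97) 1812
ledge ((566.2, 11.2), (401.0, 201.2), -88.02)
rail ((657.3, 14.2), (398.4, 16.5), -88.04)
box [0.345 0.112 0.016] [0.401 0.201 0.033]
jar [0.358 0.022 0.018] [0.395 0.058 0.064]
beaker [ 0.348 -0.15   0.016] [ 0.402 -0.096  0.069]
rack [0.47041605 0.22395172 0.03217497] [0.64238422 0.33944583 0.11095794]
tray ((576.5, -261.3), (201.5, 120.5), 1.58)
```

View pics/crop1.png

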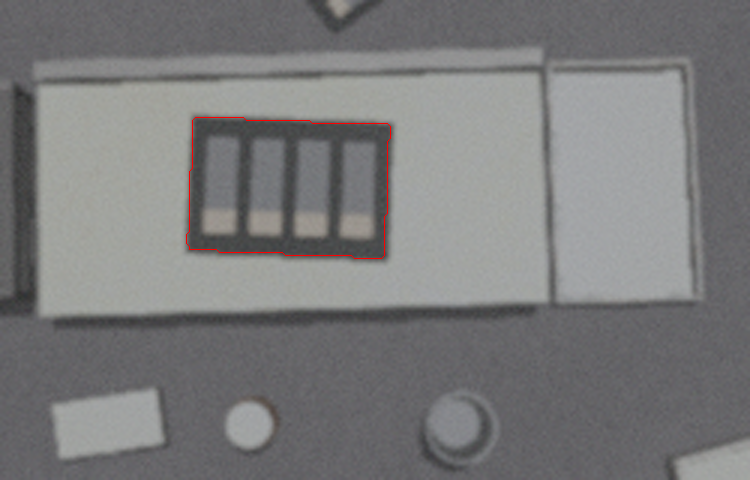

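Confirmed by the crop: the red outline encloses the larger dark plate, with four slides. In the ledge frame the plate is at about (-4, +2) mm and askew by -4°. The tray is on the -y side, so the target is (+30, -173).

```bash
python3 -c "
from h import *
print(tip_extent, tip_extent() if callable(tip_extent) else '')"
```

```text
0.1734
```

Emit:
servo_tool --rows '[[[35,-38,0],5,1],[[70,-76,0],11,1],[[105,-114,0],11,1],[[140,-152,0],11,1],[[175,-190,0],11,1],[[210,-228,0],11,1],[[245,-266,0],11,1],[[280,-304,0],11,1]]'

```text
t: 0.9
tcp_pos: [0.3388, -0.2594, 0.4044]
tool_rot: [1.0, 0.017, -0.0, -0.001]
force: [1.1, -0.3, -0.2]
finger_gap: 1.001
```

Emit:
servo_tool --rows '[[[25,-43,0],0,1],[[50,-86,0],0,1],[[76,-129,0],0,1],[[102,-172,0],0,1],[[128,-215,0],0,1],[[157,-265,0],0,1],[[157,-265,40],0,1],[[157,-265,80],0,1]]'

```text
t: 1.7
tcp_pos: [0.488, 0.0133, 0.325]
tool_rot: [1.0, 0.019, 0.003, -0.001]
force: [0.2, -0.1, -1.0]
finger_gap: 0.999
```

Emit:
servo_tool --rows '[[[-1,0,30],0,1],[[-1,0,60],0,1],[[-1,0,85],0,1],[[-1,0,85],0,1]]'

```text
t: 2.1
tcp_pos: [0.4862, 0.0136, 0.2371]
tool_rot: [1.0, 0.019, -0.001, -0.001]
force: [-0.1, 0.5, -0.9]
finger_gap: 0.995
```

```bash
python3 - <<'E'
from h import *
s=snapshot("wrist"); cv2.imwrite("pics/w1.png",s["image"]); np.save("pics/w1.npy",s,allow_pickle=True)
print(sense()["tcp_pos"],sense()["force"],np.round(s["cam_to_world"],3).tolist(),s["vertical_fov"])
s=snapshot("scene"); cv2.imwrite("pics/s2.png",cv2.resize(s["image"][160:330,180:400],None,fx=3,fy=3)[:510])
E
```

```text
[0.4868529  0.01347616 0.23866995] [-0.12123962 -0.0727032   0.71279321] [[0.039, -0.955, -0.295, 0.56], [-0.999, -0.038, -0.009, 0.016], [-0.003, 0.295, -0.956, 0.207], [0.0, 0.0, 0.0, 1.0]] 64.5734566097389
```

View pics/w1.png

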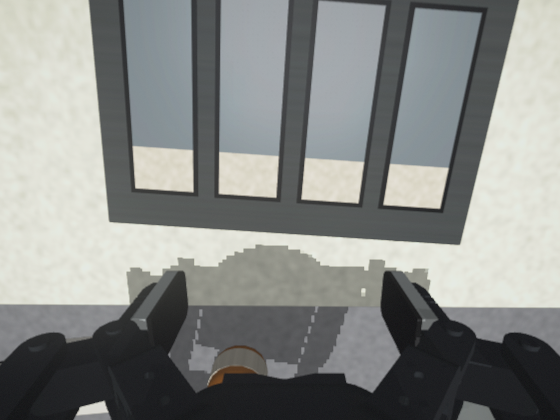

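Wrist view: the plate's front edge runs from (110,222) to (462,243), and the open fingertips at (170,285) and (400,285) are clear in front of it. I'll descend to touch the ledge.

Emit:
servo_tool --rows '[[[0,0,6],0,1],[[0,0,11],0,1],[[0,0,13],0,1],[[0,0,13],0,1]]'

```text
t: 2.6
tcp_pos: [0.4875, 0.0134, 0.227]
tool_rot: [1.0, 0.019, 0.002, -0.001]
force: [1.3, -0.4, -0.3]
finger_gap: 0.999
```

Emit:
servo_tool --rows '[[[0,0,1],0,1],[[0,0,2],0,1],[[0,0,2],0,1]]'

```text
t: 2.9
tcp_pos: [0.4875, 0.0133, 0.225]
tool_rot: [1.0, 0.019, 0.002, -0.001]
force: [0.4, -0.1, -0.3]
finger_gap: 1.003
```

Emit:
servo_tool --rows '[[[0,0,1],0,1],[[0,0,2],0,1],[[0,0,2],0,1]]'

```text
t: 3.2
tcp_pos: [0.4874, 0.0134, 0.2229]
tool_rot: [1.0, 0.019, 0.002, -0.001]
force: [0.5, 0.6, 1.3]
finger_gap: 0.998
```

Emit:
servo_tool --rows '[[[0,0,1],0,1],[[0,0,2],0,1],[[0,0,2],0,1]]'

```text
t: 3.5
tcp_pos: [0.4874, 0.0134, 0.2207]
tool_rot: [1.0, 0.019, 0.002, -0.001]
force: [-0.4, 0.3, 0.2]
finger_gap: 0.998
```

Emit:
servo_tool --rows '[[[0,0,1],0,1],[[0,0,1],0,1]]'

```text
t: 3.7
tcp_pos: [0.4874, 0.0134, 0.2203]
tool_rot: [1.0, 0.019, 0.002, -0.001]
force: [-0.4, 1.0, 5.5]
finger_gap: 1.001
```

Emit:
servo_tool --rows '[[[0,0,1],0,1],[[0,0,1],0,1]]'

```text
t: 3.9
tcp_pos: [0.4873, 0.0134, 0.2203]
tool_rot: [1.0, 0.019, 0.002, -0.001]
force: [-2.2, 0.4, 8.4]
finger_gap: 1.003
```

Emit:
servo_tool --rows '[[[0,0,-2],0,1],[[0,0,-2],0,1],[[6,0,-2],0,1],[[12,0,-2],0,1],[[18,0,-2],0,1],[[24,0,-2],0,1],[[30,0,-2],0,1],[[36,0,-2],0,1]]'

```text
t: 4.7
tcp_pos: [0.5238, 0.0149, 0.2223]
tool_rot: [1.0, 0.019, 0.002, -0.001]
force: [-0.7, 0.6, -0.5]
finger_gap: 1.0
```

Emit:
servo_tool --rows '[[[1,0,0],0,1],[[3,0,0],0,1],[[4,0,0],0,1],[[4,0,0],0,1]]'

```text
t: 5.1
tcp_pos: [0.5276, 0.0151, 0.2223]
tool_rot: [1.0, 0.019, 0.002, -0.001]
force: [-1.7, -0.5, 1.4]
finger_gap: 1.0
```

```bash
python3 - <<'E'
from h import *
s=snapshot("wrist"); cv2.imwrite("pics/w2.png",s["image"])
print(sense()["tcp_pos"],sense()["force"])
E
```

```text
[0.52760991 0.01512478 0.22232357] [-2.48271565  0.46590518  0.20280841]
```

View pics/w2.png

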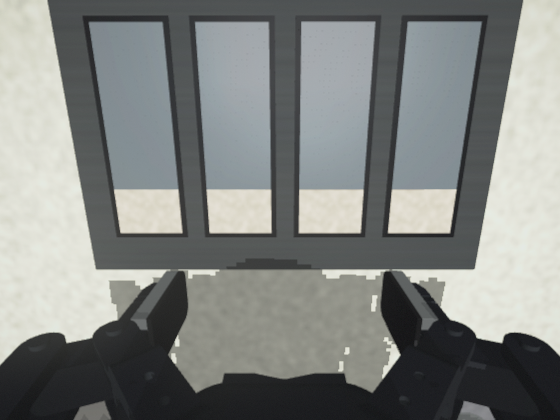

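Wrist view: the plate's front edge (row 268) is now level and against both fingertips. I'll keep pushing to the rail.

Emit:
servo_tool --rows '[[[1,0,0],0,1],[[2,0,0],0,1],[[3,0,0],0,1],[[3,0,0],0,1]]'

```text
t: 5.55
tcp_pos: [0.5301, 0.0153, 0.2223]
tool_rot: [1.0, 0.019, 0.001, -0.001]
force: [-3.8, 0.2, 2.3]
finger_gap: 1.001
```

Emit:
servo_tool --rows '[[[1,0,0],0,1],[[2,0,0],0,1],[[2,0,0],0,1]]'

```text
t: 5.85
tcp_pos: [0.5309, 0.0154, 0.2221]
tool_rot: [1.0, 0.019, -0.001, -0.001]
force: [-6.4, -1.2, 4.1]
finger_gap: 0.999
```

Emit:
servo_tool --rows '[[[1,0,0],0,1],[[2,0,0],0,1],[[-3,0,0],0,1],[[-10,0,-20],0,1],[[-10,0,-60],0,1],[[-10,-40,-80],0,1],[[-10,-80,-80],-8,1],[[-10,-90,-80],-16,0]]'

```text
t: 6.65
tcp_pos: [0.5185, 0.1076, 0.3039]
tool_rot: [0.987, 0.162, 0.003, -0.001]
force: [0.3, -0.2, -0.1]
finger_gap: 0.857
```

Emit:
servo_tool --rows '[[[0,-15,0],-8,0],[[0,-15,0],-16,0],[[0,-15,0],-24,0],[[0,-15,0],-32,0],[[0,-15,0],-40,0],[[0,-15,0],-48,0],[[0,-15,0],-56,0],[[0,-15,0],-64,0]]'

```text
t: 7.45
tcp_pos: [0.515, 0.122, 0.3043]
tool_rot: [0.749, 0.663, 0.005, 0.002]
force: [-0.2, 0.1, 0.8]
finger_gap: 0.501
```

```bash
python3 - <<'E'
from h import *
from scipy.spatial.transform import Rotation as R
q=sense(); r=R.from_quat(q["tool_rot"]).as_matrix()
print(q["tcp_pos"],"yaw toolx",np.degrees(np.arctan2(r[1,0],r[0,0])),q["q"].round(2),q["finger_gap"])
s=snapshot("top"); cv2.imwrite("pics/t2.png",s["image"]); np.save("pics/t2.npy",s,allow_pickle=True)
E
```

```text
[0.51500267 0.12196517 0.30434705] yaw toolx 83.02183161684361 [0.02 0.55 1.77 0.   0.82 0.14] 0.5006228744512125
```

View pics/t2.png

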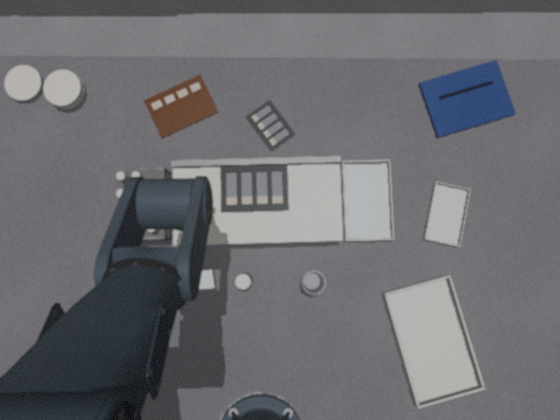

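Top view: the plate (221–288, 166–212) now lies along the rail, and the other objects stand where they were.

```bash
cat >> h.py <<'E'
def inledge(c):
    d=np.array(c)-[566.2,11.2]; a=np.radians(1.98)
    return np.round([d@[np.cos(a),np.sin(a)], d@[-np.sin(a),np.cos(a)]],1)
E
python3 - <<'E'
from h import *
s=np.load("pics/t2.npy",allow_pickle=True).item()
m=plate(s,(214,164,310,240)); r=rect(s,m,.065); print(r,inledge(r[0]))
p=sense()["tcp_pos"][:2]*1000; print(inledge(p))
E
```

```text
((597.4, 19.1), (156.9, 110.9), -88.06) [31.5  6.8]
[-47.4 112.4]
```

Emit:
servo_tool --rows '[[[6,38,0],-8,0],[[12,76,0],-9,0],[[12,76,30],-9,0],[[12,76,55],-9,0],[[12,76,66],-9,0],[[12,76,66],-9,0]]'

```text
t: 8.1
tcp_pos: [0.5923, 0.1251, 0.2375]
tool_rot: [0.694, 0.72, 0.004, 0.002]
force: [-0.7, 0.4, 0.8]
finger_gap: 0.504
```

```bash
cat > st.py <<'E'
from h import *
from scipy.spatial.transform import Rotation as R
q=sense(); r=R.from_quat(q["tool_rot"]).as_matrix()
print(q["tcp_pos"],"yaw",np.degrees(np.arctan2(r[1,0],r[0,0])),inledge(q["tcp_pos"][:2]*1000),q["force"].round(1))
E
python3 st.py
```

```text
[0.59231094 0.1251388  0.23754298] yaw 92.14891844796702 [ 30. 113.] [-0.7  0.4  0.8]
```

Emit:
servo_tool --rows '[[[0,0,1],0,0],[[0,0,3],0,0],[[0,0,3],0,0]]'

```text
t: 8.4
tcp_pos: [0.5926, 0.1252, 0.2354]
tool_rot: [0.694, 0.72, 0.005, 0.002]
force: [-0.3, -0.5, 0.6]
finger_gap: 0.499
```

Emit:
servo_tool --rows '[[[0,0,1],0,0],[[0,0,2],0,0],[[0,0,2],0,0]]'

```text
t: 8.7
tcp_pos: [0.5926, 0.1252, 0.2336]
tool_rot: [0.694, 0.72, 0.005, 0.002]
force: [-1.0, -0.4, 0.2]
finger_gap: 0.499
```

Emit:
servo_tool --rows '[[[0,0,1],0,0],[[0,0,2],0,0],[[0,0,2],0,0]]'

```text
t: 9.0
tcp_pos: [0.5927, 0.1252, 0.2319]
tool_rot: [0.694, 0.72, 0.005, 0.002]
force: [-0.3, 0.7, 2.5]
finger_gap: 0.5
```

Emit:
servo_tool --rows '[[[0,0,1],0,0],[[0,0,2],0,0],[[0,0,2],0,0]]'

```text
t: 9.3
tcp_pos: [0.5927, 0.1253, 0.2318]
tool_rot: [0.694, 0.72, 0.005, 0.003]
force: [-2.4, -0.5, 12.5]
finger_gap: 0.498
```

Emit:
servo_tool --rows '[[[0,0,1],0,0],[[0,0,1.5],0,0],[[0,0,1.5],0,0]]'

```text
t: 9.6
tcp_pos: [0.5927, 0.1253, 0.2318]
tool_rot: [0.694, 0.72, 0.005, 0.003]
force: [-2.5, -0.1, 11.3]
finger_gap: 0.499
```

Emit:
servo_tool --rows '[[[0,0,-2],0,0],[[0,0,-2],0,0],[[-8,0,-2],0,0],[[-15,0,-2],0,0],[[-22,0,-2],0,0],[[-30,0,-2],0,0],[[-38,0,-2],0,0],[[-46,0,-2],0,0]]'

```text
t: 10.4
tcp_pos: [0.5943, 0.0785, 0.2335]
tool_rot: [0.694, 0.72, 0.005, 0.002]
force: [0.6, 1.0, -1.3]
finger_gap: 0.499
```

```bash
python3 st.py
```

```text
[0.59433751 0.07845821 0.23345674] yaw 92.13947120368562 [30.4 66.2] [ 0.6  1.  -1.3]
```

Emit:
servo_tool --rows '[[[-8,0,0],0,0],[[-16,0,0],0,0],[[-24,0,0],0,0],[[-32,0,0],0,0],[[-40,0,0],0,0],[[-48,0,0],0,0],[[-56,0,0],0,0],[[-56,0,0],0,0]]'

```text
t: 11.2
tcp_pos: [0.5967, 0.0212, 0.2334]
tool_rot: [0.694, 0.72, 0.005, 0.003]
force: [0.6, 0.3, -0.0]
finger_gap: 0.502
```

```bash
python3 st.py; python3 - <<'E'
from h import *
s=snapshot("scene"); np.save("pics/s3.npy",s,allow_pickle=True); cv2.imwrite("pics/s3.png",cv2.resize(s["image"][150:340,170:410],None,fx=3,fy=3))
E
```

```text
[0.59667824 0.0212236  0.23335463] yaw 92.09005540293455 [30.8  9. ] [ 0.6  0.3 -0. ]
```

View pics/s3.png

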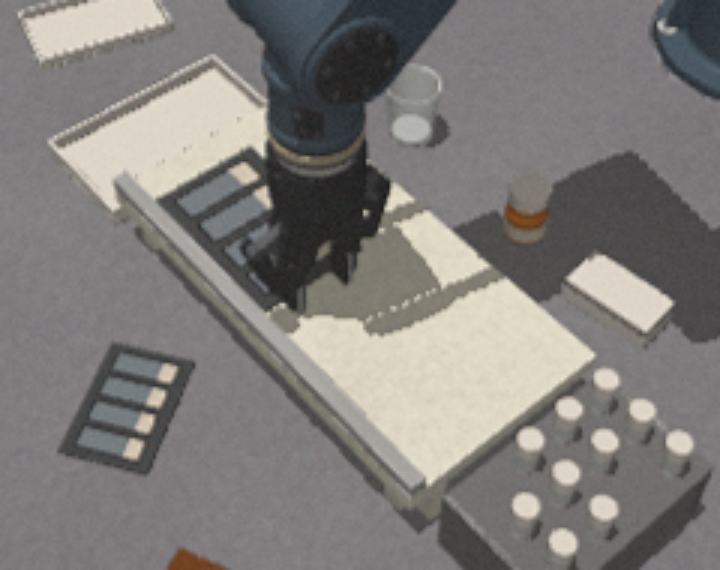

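Scene crop: the plate moves along the rail and is still against it, pushed by the fingers at (300,290) and (350,260). Continuing.

Emit:
servo_tool --rows '[[[-8,0,0],0,0],[[-16,0,0],0,0],[[-24,0,0],0,0],[[-32,0,0],0,0],[[-40,0,0],0,0],[[-48,0,0],0,0],[[-56,0,0],0,0],[[-56,0,0],0,0]]'

```text
t: 12.05
tcp_pos: [0.5989, -0.0356, 0.2332]
tool_rot: [0.694, 0.72, 0.005, 0.003]
force: [1.1, 0.0, -0.5]
finger_gap: 0.501
```

Emit:
servo_tool --rows '[[[-5,0,0],0,0],[[-10,0,0],0,0],[[-15,0,0],0,0],[[-20,0,0],0,0],[[-24,0,0],0,0],[[-24,0,0],0,0],[[-24,0,0],0,0]]'

```text
t: 12.75
tcp_pos: [0.6, -0.06, 0.2332]
tool_rot: [0.694, 0.72, 0.005, 0.004]
force: [-0.3, 0.1, 0.2]
finger_gap: 0.499
```

```bash
python3 st.py; python3 - <<'E'
from h import *
s=snapshot("top"); np.save("pics/t3.npy",s,allow_pickle=True); cv2.imwrite("pics/t3.png",cv2.resize(s["image"][140:300,160:410],None,fx=3,fy=3))
E
```

```text
[ 0.59995318 -0.06004358  0.2332168 ] yaw 92.06517212705273 [ 31.3 -72.4] [-0.3  0.1  0.2]
```

View pics/t3.png

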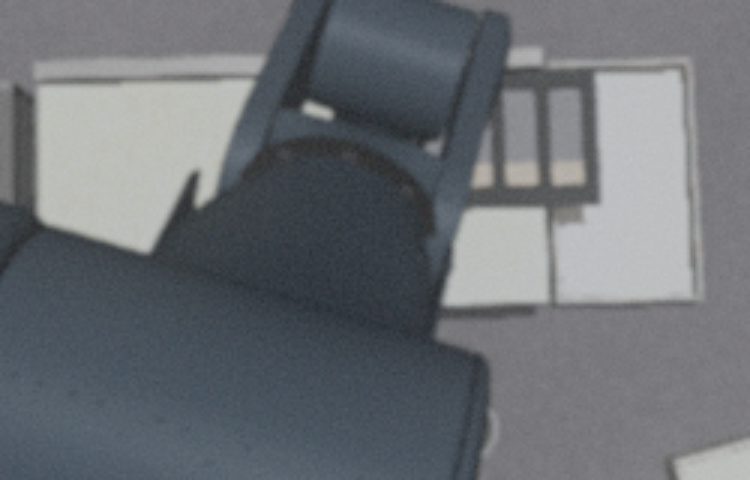

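Top crop: the plate's leading end is at column 598 of the crop, past the ledge end at 550. I'll put numbers on that.

```bash
python3 - <<'E'
from h import *
s=np.load("pics/t3.npy",allow_pickle=True).item()
g=cv2.cvtColor(s["image"],cv2.COLOR_BGR2GRAY)
g=cv2.GaussianBlur(g,(3,3),0).astype(float)
for r in (172,180,188,196,203):
    row=g[r,350:372]; k=np.argmax(np.diff(row)); print(r,inledge(ray(s,[350+k+1,r],.065)[0,:2]*1000))
E
```

```text
172 [  61.1 -244.5]
180 [  41.9 -243.6]
188 [  22.7 -242.8]
196 [   3.6 -244.3]
203 [ -13.1 -243.5]
```

Emit:
servo_tool --rows '[[[-3,0,0],0,0],[[-6,0,0],0,0],[[-9.5,0,0],0,0],[[-9.5,0,0],0,0],[[-5,0,0],0,0],[[5,0,-10],0,0],[[10,0,-50],0,0],[[30,-40,-80],0,0]]'

```text
t: 13.6
tcp_pos: [0.5651, -0.0336, 0.3135]
tool_rot: [0.694, 0.72, 0.008, 0.009]
force: [1.1, -0.7, 1.0]
finger_gap: 0.502
```

Emit:
servo_tool --rows '[[[45,0,0],0,0],[[90,0,0],0,0],[[135,0,0],0,0],[[180,0,0],0,0],[[180,0,0],0,0]]'

```text
t: 14.1
tcp_pos: [0.5574, 0.152, 0.3141]
tool_rot: [0.692, 0.722, 0.009, 0.009]
force: [-0.7, 0.0, -0.2]
finger_gap: 0.501
```

```bash
python3 - <<'E'
from h import *
s=snapshot("top"); np.save("pics/t4.npy",s,allow_pickle=True)
m=plate(s,(270,150,375,220)); r=rect(s,m,.065); print(r,inledge(r[0]))
m[:163]=0; r=rect(s,m,.065); print(r,inledge(r[0]))
c=cv2.resize(s["image"][140:300,160:410],None,fx=3,fy=3)
cs,_=cv2.findContours(m,cv2.RETR_EXTERNAL,cv2.CHAIN_APPROX_NONE)
for k in cs: cv2.polylines(c,[((k-[160,140])*3).astype(np.int32)],True,(0,0,255),1)
cv2.imwrite("pics/t4.png",c)
W=pts(s); print("z on ledge/over tray",np.nanmedian(W[180:195,305:335,2]),np.nanmedian(W[172:200,348:358,2]))
for nm,(x0,y0,x1,y1) in dict(box=(170,262,220,300),jar=(230,268,257,296),beaker=(295,265,332,300)).items():
    w=W[y0:y1,x0:x1].reshape(-1,3); k=w[:,2]>.015; print(nm,np.round(w[k].min(0),3),np.round(w[k].max(0),3))
E
```

```text
((598.9, -158.0), (159.5, 121.9), 89.36) [  26.8 -170.2]
((597.1, -159.1), (159.6, 119.6), -89.59) [  25.  -171.3]
z on ledge/over tray 0.06531196281848839 0.0655641313472824
box [0.345 0.086 0.015] [0.43  0.201 0.543]
jar [0.358 0.022 0.017] [0.395 0.058 0.065]
beaker [ 0.348 -0.149  0.015] [ 0.402 -0.096  0.071]
```

View pics/t4.png

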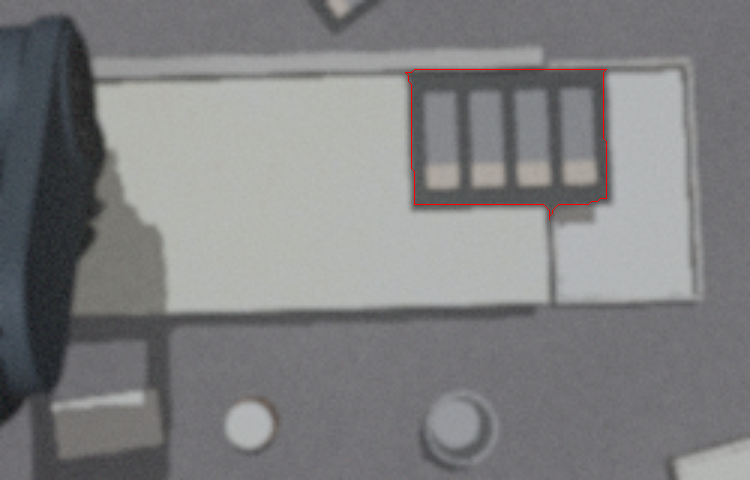

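The spike at (550,215) is the ledge-end gap leaking into the mask. I'll remove it and re-measure.

```bash
python3 - <<'E'
from h import *
s=np.load("pics/t4.npy",allow_pickle=True).item()
m=plate(s,(270,164,375,220)); m=cv2.morphologyEx(m,cv2.MORPH_OPEN,np.ones((15,15))); r=rect(s,m,.065); print(r,inledge(r[0]))
g=cv2.GaussianBlur(cv2.cvtColor(s["image"],cv2.COLOR_BGR2GRAY),(3,3),0).astype(float)
P=[]
for c in range(300,342,3):
    k=np.argmax(np.diff(g[200:218,c])); P.append(inledge(ray(s,[c,200.5+k],.065)[0,:2]*1000))
P=np.array(P); f=np.polyfit(P[:,1],P[:,0],1); print("front edge x",P[:,0].mean(),"slope deg vs ledge",np.degrees(np.arctan(f[0])))
E
```

```text
Traceback (most recent call last):
  File "h.py", line 16, in rect
    c=max(cs,key=cv2.contourArea)[:,0]
      ~~~^^^^^^^^^^^^^^^^^^^^^^^^
ValueError: max() iterable argument is empty
```

```bash
python3 - <<'E'
from h import *
s=np.load("pics/t4.npy",allow_pickle=True).item()
m=plate(s,(270,163,375,220)); cs,_=cv2.findContours(m,cv2.RETR_EXTERNAL,cv2.CHAIN_APPROX_NONE)
m=cv2.drawContours(np.zeros_like(m),cs,-1,1,-1)
m=cv2.morphologyEx(m,cv2.MORPH_OPEN,np.ones((15,15))); r=rect(s,m,.065); print(r,inledge(r[0]))
g=cv2.GaussianBlur(cv2.cvtColor(s["image"],cv2.COLOR_BGR2GRAY),(3,3),0).astype(float)
P=[]
for c in range(300,342,3):
    k=np.argmax(np.diff(g[200:218,c])); P.append(inledge(ray(s,[c,200.5+k],.065)[0,:2]*1000))
P=np.array(P); f=np.polyfit(P[:,1],P[:,0],1); print("front edge x",P[:,0].mean(),"slope deg vs ledge",np.degrees(np.arctan(f[0])))
E
```

```text
((603.1, -160.7), (154.1, 107.8), -89.61) [  30.9 -173.1]
front edge x -24.521428571428572 slope deg vs ledge -0.42615436227078457
```

```bash
python3 -c "
from station import sign_off
print(sign_off())"
```

```text
the job is handed in; nothing more can be done
None
```

I pushed the plate flush against the rear rail with open fingertips. I then slid it about 180 mm along the rail from its short end, towards the tray, and handed the job in at about 14 s.

Last checks from the top view before handing in:
- **Overhang:** the plate's centre is at ledge y ≈ -173 mm, so about 53 mm sticks out over the tray. The allowed range is 38–68 mm.
- **Flush with the rail:** the centre is at ledge x ≈ +30 mm, which is where it lies when touching the rail, and the front edge is at -24.5 mm.
- **Angle:** the two measurements disagree slightly. The front-edge fit gives 0.4° from the rail and the mask outline about 1.6°; both are under the 4° limit.
- **Flatness:** the top surface reads 65.3 mm over the ledge and 65.6 mm over the tray, so the plate lies flat.
- **Other objects:** the jar and beaker measured as unmoved. The slide box was partly hidden by the arm in the last picture, so its measurement failed there, but the visible part looks unchanged and the fingers stayed over the ledge the whole time.

My first mask measurements of the final pose were off (119–122 mm plate width instead of 110) because the gap at the ledge end leaked into the mask. The figures above come from the cleaned mask and the edge fit.

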